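Take the hold-down nut of unknown thread hand off a reel stand

ROBOT

A 6-joint arm with a two-finger parallel gripper is mounted at the origin on the work surface. World frame = base frame: x ahead of the robot, y to its left, z up, the work surface at z = 0. Lengths are in mm, angles in rad, forces in N, time in s.
With the tool pointing down it reaches from about 275 to 1000 mm from the base axis. Payload 8.4 kg.
Tool frame: the origin (TCP) lies at the very end of the fingers, on their centre line; the grasp point (between the pads) lies 19 mm behind it; z points along the fingers, y is the direction in which the jaws open and shut (so a half turn about z gives the same grasp; the last joint's range is limited). The gripper opens to 85 mm and grips with 20 to 120 N. Pads are 22 mm wide; open, the fingers measure 114 mm over their backs; the gripper's body (76 mm by 85 mm) begins 54 mm behind the grasp point. The pads swing forward as they close: fully open they stand 13 mm farther back than shut.
Start: joints at [1.283, 0.353, 1.633, -0, 1.155, -0.002], TCP at [176.202, 599.65, 193.981] pointing down, gripper open.
Joint ranges: [-2.63, 2.63], [-0.92, 2.1], [0.06, 2.66], [-1.3, 4.44], [0, 2.69], [-3.02, 3.02]. Speed limits (rad/s): [2.22, 2.22, 2.79, 3.14, 3.14, 3.14].

INTERFACE

Orientations are given as [roll, pitch, yaw] about the fixed x, y, z axes, in that order (R = Rz(yaw) Ry(pitch) Rx(roll)).
In Python, from rig import r, vision gives the robot as it stands.
- The arm moves only by the tool move_arm, never from a script. Its argument "series" is text: rows parted by semicolons, each of 7 numbers parted by spaces: the closure, from -1 (fully open) to 1 (shut), then the shift along the tool's x, y, z in units of 40 mm (1.0 is 40 mm), then the turn, a rotation vector about the tool's x, y, z in degrees. In form: grip tx ty tz ax ay az; .... A call has 1 to 20 rows; each row shifts and turns the pose as measured when the row begins, along the tool's axes as they then stand; what a row does not reach is not made up. A row lasts 1/8 s, in which the tool goes at most 62.5 mm and 10.7 degrees, less where a joint would pass 70% of its speed; a pose out of reach is approached as far as the arm can. A call is refused whole if a number of a shift passes 1 or a number of a turn 10.7, either way. A call with a gripper value outside its range is refused whole. The fingers move at their own pace and stop on an object; "grip_force" is the grip in N (left out, the last holds). Time passes only in rows, so rows that do not move let the fingers close. It gives the time, the measured TCP pose, the force and the opening at its end, in the units of the state.
- r.sense(): the state, without advancing time (a new reading comes with each control period).
- vision.grab_frame(name): name is "scene" or "side" or "wrist"; returns the picture (384x512x3 uint8, red, green, blue); there is no depth.
- vision.camera_params(name): a dict with "fx", "fy", "cx", "cy" (pixels), "k1" (the pictures are not rectified: a ray, as slopes to the right and down, at radius r is drawn at 1 + k1 r^2 times it, then the intrinsics apply), "position" and "rotation" of the camera in the world. Camera axes: x right, y up, looking along -z (the intrinsics and any distortion apply to the point x, -y, -z); pixel columns grow to the right and rows downward; lengths in mm; the calibration is good to about 2 mm. A picture is of the moment at which its call begins: read the wrist's pose just before it. camera_params takes no time and is no camera call; for the wrist camera it gives the pose at the moment of the call.
- r.sign_off(): hands the job in, once; it reports no verdict.
The state is a dict: "clock": time; "qpos": joint angles; "qvel": joint speeds; "joint_efforts": joint torques, N m; "eef_pos": TCP position; "tcp_rot": TCP orientation; "contact_force": force on the tool from outside, world axes, zero at the start; "wrist_torque": the same for the moment, N m; "opening": opening from 0.0 (shut) to 1.0 (fully open).
Only numpy, scipy, OpenCV 4.12 (cv2) and the standard library are available. Lean on these libraries where they do the work, as an engineer would, in place of code of your own. Each camera call takes 0.05 s, during which the arm holds its last target. There are 200 camera calls.

TASK

The empty wire reel is due for changing: unscrew the knurled nut that holds it down on its stand, and stand the nut on its flange in the steel parts tray. The hand of its thread is not marked and not known, so feel which way it gives; never force it tighter, and do not haul on it while the thread still holds. Leave the full reel with its nut and everything else on the bench alone.

Things in the scene. Friction and masses are not known exactly. Their poses are not given: they have to be found in the camera images.
- hold_nut_grip (a point): Centre of the knurled head of the aluminium nut on the stand with the EMPTY reel; z is the nut's axis (up), x runs along the slot across its closed top and turns with it. The head is round, 36 mm across and 20 mm tall, and this point lies on its axis half-way up it, 32 mm above the nut's underside and 10 mm below its top.
- hold_nut_turn (a joint): How far the nut's thread is turned in its loosening direction, whichever that is (rad): 0 at the start, seated finger-tight. It grows as the nut unscrews and keeps its value once the nut is off. The thread runs at a steady 0.15 N m and lifts the nut 1 mm per rad; it lets go after 2.2 to 2.8 rad (it goes no further than 5.5). Nut and thread have about 0.1 rad of play each way.
- empty_stand: Steel reel stand with the EMPTY reel, fixed to the bench: round base 120 mm across and 16 mm high, upright spindle on its axis. Origin on the bench at its centre, z up. The grey reel (flanges 80 mm across, bare hub 32 mm across) spins freely on the spindle, from 17 to 73 mm above the bench; the nut above it reaches up to 117.5 mm.
- full_stand: The same stand with a FULL reel (a fat bright winding, 72 mm across, fills it between the flanges) and the same nut, 117.5 mm tall in all. Fixed; not to be touched. Origin on the bench at its centre.
- parts_tray: Shallow open steel tray with a dark liner, fixed to the bench: 120 mm (its x) by 160 mm (its y), walls 22 mm high and 4 mm thick, floor 4 mm above the bench. Origin at the centre of its underside.
- hold_nut: The same nut as a whole, 42 mm tall, 0.09 to 0.14 kg; origin at the centre of its underside. From the bottom: flange 44 mm across and 3 mm thick, sleeve 30 mm across, then the knurled head. It goes on a 20 mm tall stud; once the thread lets go, it lifts straight up.
- screwdriver: Bystander: loose screwdriver with a black handle, lying on the bench.
- cutters: Bystander: loose side cutters, 150 mm long, lying on the bench.
- spare_reel: Bystander: loose empty grey reel, 80 mm across, 55 mm high, standing on the bench.
- flux_bottle: Bystander: small loose amber bottle, 40 mm across, 85 mm high.
- multimeter: Bystander: loose hand multimeter, 150 x 75 x 30 mm, lying on its back.
- empty_stand_shoulder (a point): Where the nut's underside seats, on the spindle's axis 75.5 mm above the bench. In the tightening direction the nut does not turn on its seat; only the stud twists.
- thread_side_a: One of the two opposite sides of the engaged thread, hidden inside the nut. It only serves to say how hard the nut is pulled upward against the thread (15 N here is a pull of about 30 N on the nut); its pose is of no use.
- thread_side_b: One of the two opposite sides of the engaged thread, hidden inside the nut. It only serves to say how hard the nut is pulled upward against the thread (15 N here is a pull of about 30 N on the nut); its pose is of no use.
- stud_twist (a joint): Elastic twist of the spindle's stud under the torque on the nut (rad, positive anticlockwise seen from above), 4 N m per rad: some 0.04 while the thread runs, more when the nut is turned hard against its seat. Twisted 0.12 rad (0.48 N m) in either direction, the thread is spoilt.

How it is judged:
By the outcome, as a careful person would: the job done as asked, in the order asked, and still so for the second after the job is handed in, with the robot touching nothing.
It also fails if it takes over 54 s, if anything falls off the work surface, if the arm or the gripper's body presses on something with over 40 N, if the wrist force passes 120 N, or if a joint passes its speed limit or range.

## Working session

There is one attempt and no reset: what is moved stays moved. The work goes in short steps, Python scripts to look and compute and a tool call to move; the robot and the scene stay as the last step left them, time stands still between calls to the robot, and variables do not carry over. Pictures are saved under pics/ and viewed, about 8 in all and at most 12, crops included, and the job is handed in when it is done.

Besides the shell and the picture viewer there is one more tool, called after ">>>" as name(argument=value, ...), one argument or row to a line, values as JSON. move_arm: Moves the arm, as the interface text tells. Its arguments: {"type":"object","properties":{"series":{"type":"string"},"grip_force":{"type":"number"}},"required":["series"]}

```bash
mkdir -p pics; python3 - <<'E'
from rig import r,vision
import cv2,numpy as np
for n in("scene","side"):
    im=vision.grab_frame(n); cv2.imwrite(f"pics/{n}0.png",cv2.resize(im[:,:,::-1],(800,600)))
    print(n,vision.camera_params(n))
print(r.sense())
E
```

```text
scene {'fx': 374.6762169126571, 'fy': 374.6762169126571, 'cx': 248.43237933579616, 'cy': 188.50778820105887, 'k1': 0.028131444170409366, 'position': array([1148.91700813,  143.44698419,  848.41985695]), 'rotation': array([6.89845078e-01, 3.87329591e-04, 1.90043738e+00])}
side {'fx': 378.61144478271956, 'fy': 378.61144478271956, 'cx': 253.56228024348022, 'cy': 193.4419906656197, 'k1': -0.026958654404070356, 'position': array([ 455.74404801, -871.08663189,  890.21794647]), 'rotation': array([ 0.79664791, -0.02015576, -0.12513258])}
{'clock': 0.1, 'qpos': array([ 1.28261953e+00,  3.53593521e-01,  1.63408777e+00, -4.35394842e-05,
        1.15521067e+00, -2.39701009e-03]), 'qvel': array([ 0.00072522, -0.00102161, -0.0019513 , -0.00045037,  0.0016388 ,
       -0.00070293]), 'joint_efforts': array([ 3.65737988e-04, -6.06362128e+01, -3.42821503e+01,  1.49622388e-04,
        4.00917386e-03, -3.90085779e-05]), 'eef_pos': array([176.06247298, 599.17085758, 193.31567215]), 'tcp_rot': array([-3.14029326e+00,  3.66959765e-05,  2.85583050e+00]), 'contact_force': array([-0.45881261, -0.77641249,  0.05221889]), 'wrist_torque': array([ 0.0023212 ,  0.01474627, -0.01310127]), 'opening': 1.002153285043439}
```

View pics/scene0.png

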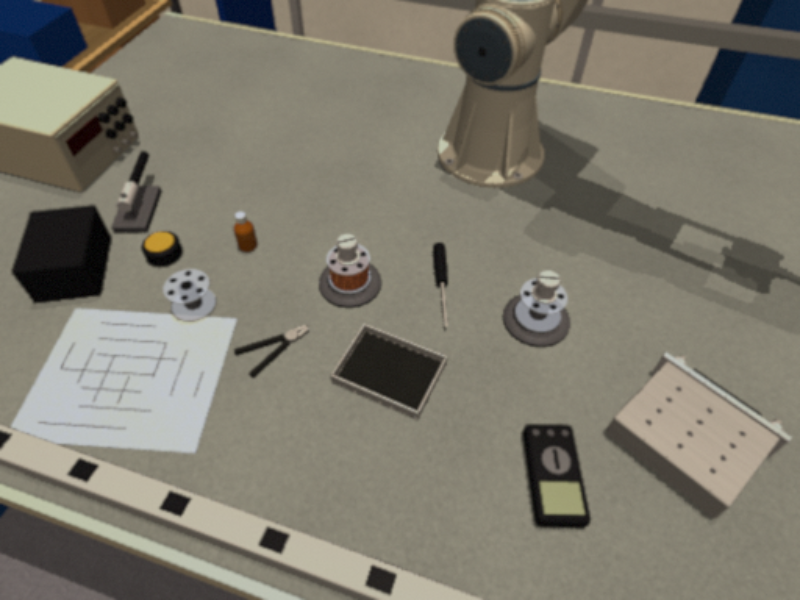

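View pics/side0.png

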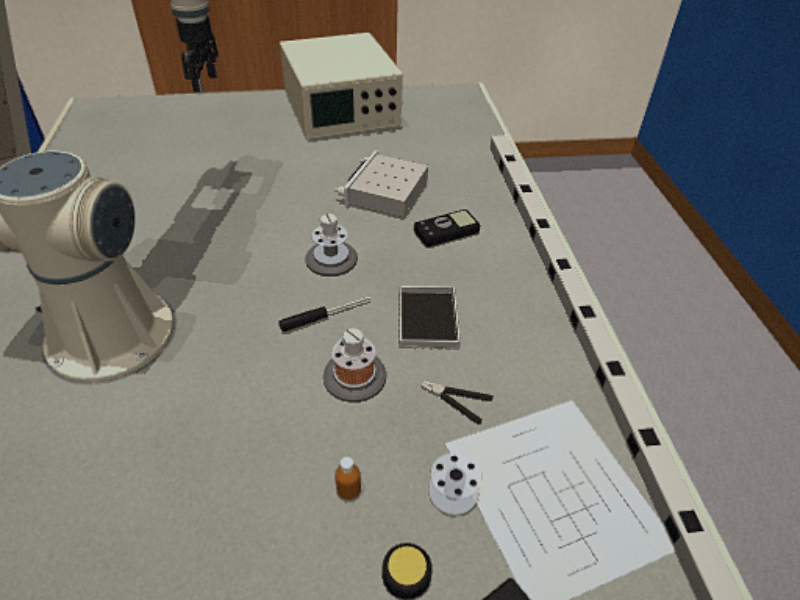

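Scene view (800x600): empty stand's nut top at about (549,277), base centre (537,319), tray centre (390,369). Side view: nut top (328,218), tray (429,316). The full reel is at (348,245) in the scene view.

```bash
cat > h.py <<'E'
from rig import r,vision
import cv2,numpy as np
from scipy.spatial.transform import Rotation as R
def ray(n,u,v,P=None):
    P=P or vision.camera_params(n)
    d=np.array([(u-P["cx"])/P["fx"],(v-P["cy"])/P["fy"]]); s=d.copy()
    for _ in range(20): s=d/(1+P["k1"]*(s@s))
    return np.array(P["position"]),R.from_euler("xyz",P["rotation"]).apply([s[0],-s[1],-1])
def onz(n,u,v,z,P=None):
    o,d=ray(n,u,v,P); return o+d*(z-o[2])/d[2]
def tri(l):
    A=np.zeros((3,3));b=np.zeros(3)
    for n,u,v in l:
        o,d=ray(n,u,v); d/=np.linalg.norm(d); M=np.eye(3)-np.outer(d,d); A+=M;b+=M@o
    return np.linalg.solve(A,b)
def proj(n,p,P=None):
    P=P or vision.camera_params(n)
    c=R.from_euler("xyz",P["rotation"]).inv().apply(np.array(p)-P["position"])
    s=np.array([c[0],-c[1]])/-c[2]; s*=1+P["k1"]*(s@s)
    return s[0]*P["fx"]+P["cx"],s[1]*P["fy"]+P["cy"]
E
python3 - <<'E'
from h import *
k=.64
np.set_printoptions(precision=1,suppress=True)
print("nut",onz("scene",549*k,277*k,117.5),onz("side",328*k,218*k,117.5))
print("full",onz("scene",347*k,240*k,117.5),onz("side",353*k,336*k,117.5))
for n,L in(("scene",[(367,328),(446,359),(417,411),(333,376)]),("side",[(400,287),(456,287),(459,346),(399,345)])):
    c=np.array([onz(n,u*k,v*k,22) for u,v in L]);print(n,c[:,:2].tolist(),c.mean(0))
E
```

```text
nut [456.7 187.8 117.5] [454.7 187.6 117.5]
full [ 484.5 -160.4  117.5] [ 483.5 -165.2  117.5]
scene [[587.5575019450736, -88.05621736371234], [605.0853846423595, 59.52104163856403], [713.5741450842388, 42.011037093301084], [697.0668810943916, -107.14912416140928]] [650.8 -23.4  22. ]
side [[598.004808817931, 53.7771256595596], [718.604917469914, 41.272058604926656], [691.0501519295813, -126.49218210377433], [574.4977495490403, -111.28026516189902]] [645.5 -35.7  22. ]
```

>>> move_arm(
  series="-1 -.96 -.79 0 0 0 0;-1 -.96 -.79 0 0 0 0;-1 -.96 -.79 0 0 0 0;-1 -.96 -.79 0 0 0 0;-1 -.96 -.79 0 0 0 0;-1 -.96 -.79 0 0 0 0;-1 -.96 -.79 0 0 0 0;-1 -.96 -.79 0 0 0 0;-1 0 0 0 0 0 0",
  grip_force=25,
)

```text
clock: 1.23
eef_pos: [404.8, 259.5, 191.2]
tcp_rot: [-3.138, -0.0, 2.858]
contact_force: [0.5, 0.0, 0.6]
opening: 1.001
```

```bash
cat > look.py <<'E'
import sys
from h import *
np.set_printoptions(precision=3,suppress=True)
s=r.sense();P=vision.camera_params("wrist");im=vision.grab_frame("wrist")
cv2.imwrite(f"pics/{sys.argv[1]}.png",cv2.resize(im[:,:,::-1],(800,600)))
print(s["clock"],s["qpos"],s["eef_pos"],s["tcp_rot"],s["contact_force"],s["wrist_torque"]);print(P)
import pickle;pickle.dump(P,open("P.pkl","wb"))
E
python3 look.py w1
```

```text
1.225 [ 0.569  0.132  1.933 -0.003  1.08  -0.717] [404.783 259.504 191.235] [-3.138 -0.     2.858] [0.535 0.039 0.624] [ 0.01  -0.018 -0.025]
{'fx': 281.50639982117707, 'fy': 281.50639982117707, 'cx': 250.10771748780232, 'cy': 187.76734703269588, 'k1': -0.016718877406621493, 'position': array([330.091, 281.529, 370.545]), 'rotation': array([-0.309,  0.004,  1.287])}
```

View pics/w1.png

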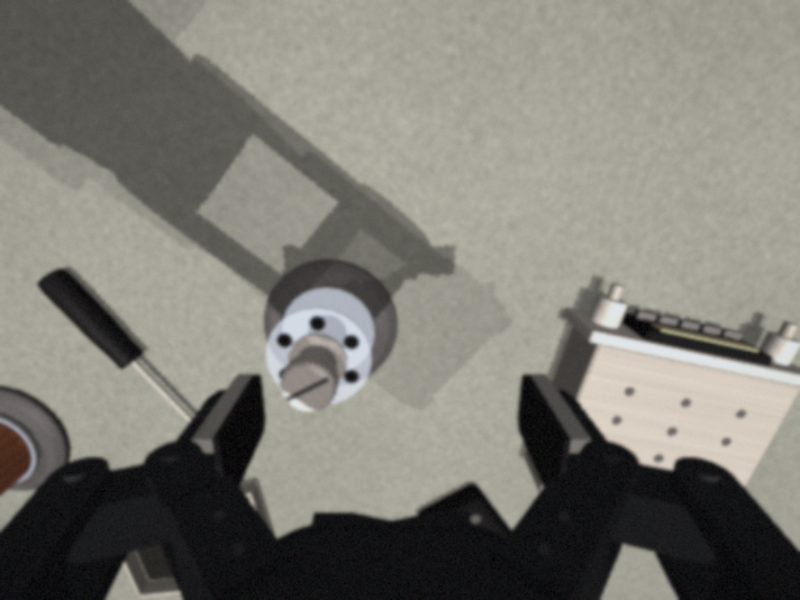

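The wrist view shows the nut's top centre at about (308,386), with the slot tilted. The reel is bare, so this is the empty stand.

```bash
cat > to.py <<'E'
import sys
from h import *
np.set_printoptions(precision=3,suppress=True)
s=r.sense();print(s["clock"],s["qpos"],s["eef_pos"],s["tcp_rot"],s["contact_force"],s["wrist_torque"],s["opening"])
if len(sys.argv)>3:
    t=np.array([float(a) for a in sys.argv[1:4]])
    print("tool units",R.from_euler("xyz",s["tcp_rot"]).inv().apply(t-s["eef_pos"])/40)
E
python3 - <<'E'
from h import *
import pickle
print(onz("wrist",308*.64,386*.64,117.5,pickle.load(open("P.pkl","rb"))))
E
python3 to.py 455.5 187.7 150
```

```text
[452.98366114 188.61881484 117.5       ]
1.275 [ 0.571  0.132  1.933 -0.002  1.08  -0.716] [404.024 260.671 191.212] [-3.138 -0.001  2.859] [0.371 1.205 0.567] [ 0.044  0.021 -0.029] 1.0017422932421878
tool units [-1.746 -1.389  1.034]
```

>>> move_arm(
  series="-1 -.9 -.7 .2 0 0 0;-1 -.9 -.7 .2 0 0 0;-1 0 0 0 0 0 10;-1 0 0 0 0 0 10;-1 0 0 0 0 0 10;-1 0 0 0 0 0 10;-1 0 0 0 0 0 10;-1 0 0 0 0 0 0",
)

```text
clock: 2.28
eef_pos: [454.7, 193.6, 173.4]
tcp_rot: [-3.136, -0.001, 1.97]
contact_force: [0.6, -0.4, 0.1]
opening: 1.001
```

```bash
python3 look.py w2;python3 to.py 454.5 188 130
```

```text
2.275 [ 0.399  0.176  1.924  0.002  1.047 -0.001] [454.718 193.645 173.365] [-3.136 -0.001  1.97 ] [ 0.573 -0.388  0.103] [-0.048  0.006 -0.044]
{'fx': 281.50639982117707, 'fy': 281.50639982117707, 'cx': 250.10771748780232, 'cy': 187.76734703269588, 'k1': -0.016718877406621493, 'position': array([425.369, 265.236, 352.752]), 'rotation': array([-0.308,  0.005,  0.399])}
2.325 [ 0.398  0.176  1.924  0.002  1.047 -0.004] [454.768 193.608 173.378] [-3.136 -0.001  1.972] [ 1.013 -0.265 -1.046] [-0.019 -0.026  0.037] 0.9999336091296211
tool units [-0.128 -0.055  1.085]
```

View pics/w2.png

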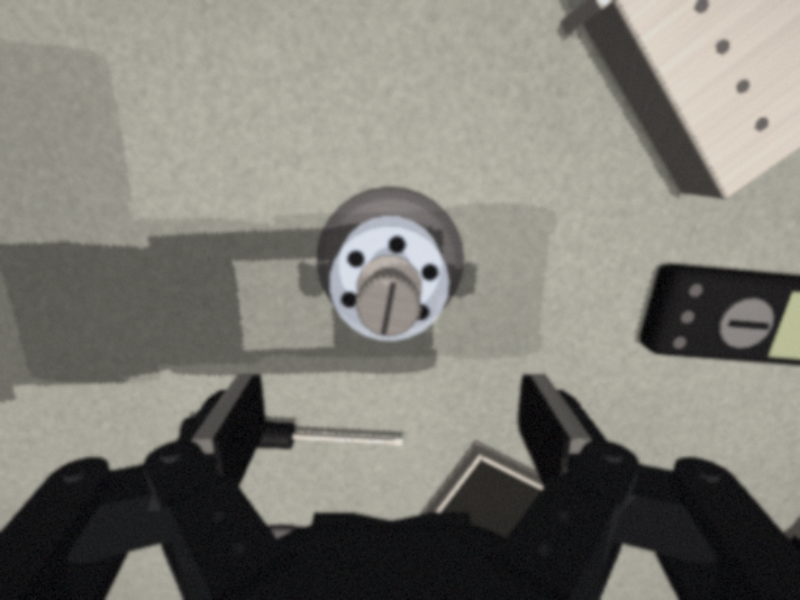

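The nut's top centre is now at (389,306).

```bash
python3 - <<'E'
from h import *
import pickle
print(onz("wrist",389*.64,306*.64,117.5,pickle.load(open("P.pkl","rb"))))
E
python3 to.py 454.3 188.2 88
```

```text
[455.23107132 188.38271539 117.5       ]
2.325 [ 0.398  0.176  1.924  0.002  1.047 -0.004] [454.768 193.608 173.378] [-3.136 -0.001  1.972] [ 1.013 -0.265 -1.046] [-0.019 -0.026  0.037] 0.9999336091296211
tool units [-0.123 -0.052  2.135]
```

>>> move_arm(
  series="-1 -.12 -.05 0 -.3 0 0;-1 0 0 .6 0 0 0;-1 0 0 .6 0 0 0;-1 0 0 .5 0 0 0;-1 0 0 .4 0 0 0;-1 0 0 0 0 0 0",
)

```text
clock: 3.08
eef_pos: [454.5, 188.5, 87.6]
tcp_rot: [3.14, -0.001, 1.99]
contact_force: [0.2, -0.9, 1.1]
opening: 1.0
```

```bash
python3 to.py 454.8 188.2 88
```

```text
3.075 [ 0.389  0.285  2.01   0.002  0.844 -0.032] [454.467 188.539  87.638] [ 3.14  -0.001  1.99 ] [ 0.151 -0.87   1.092] [-0.011  0.006 -0.005] 0.9999617332134353
tool units [-0.011  0.004 -0.009]
```

>>> move_arm(
  series="1 0 0 0 0 0 0;1 0 0 0 0 0 0;1 0 0 0 0 0 0;1 0 0 0 0 0 0;1 0 0 0 0 0 0;1 0 0 0 0 0 0;1 0 0 0 0 0 0;1 0 0 0 0 0 0",
  grip_force=25,
)

```text
clock: 4.08
eef_pos: [455.9, 189.0, 90.0]
tcp_rot: [3.136, -0.001, 1.992]
contact_force: [-0.4, -0.1, -0.1]
opening: -0.005
```

```bash
python3 to.py
```

```text
4.075 [ 0.389  0.282  2.008  0.002  0.846 -0.034] [455.874 189.041  90.   ] [ 3.136 -0.001  1.992] [-0.384 -0.06  -0.068] [-0.085  0.001 -0.024] -0.004599235595168338
```

The jaws closed all the way without stopping on the nut. I'll look before doing anything else.

```bash
python3 - <<'E'
from h import *
P=vision.camera_params("wrist");w=vision.grab_frame("wrist")
s=vision.grab_frame("side");c=vision.grab_frame("scene")
u,v=map(int,proj("side",[455,188,110]));a,b=map(int,proj("scene",[455,188,110]));
f=lambda i,u,v:cv2.resize(i[max(v-50,0):v+50,u-65:u+65],(400,300),interpolation=2)
o=np.hstack([f(s,u,v),f(c,a,b)]);o=np.vstack([o,np.hstack([cv2.resize(w,(400,300)),cv2.resize(s,(400,300))])])
cv2.imwrite("pics/m3.png",o[:,:,::-1])
E
```

```text
(no output)
```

View pics/m3.png

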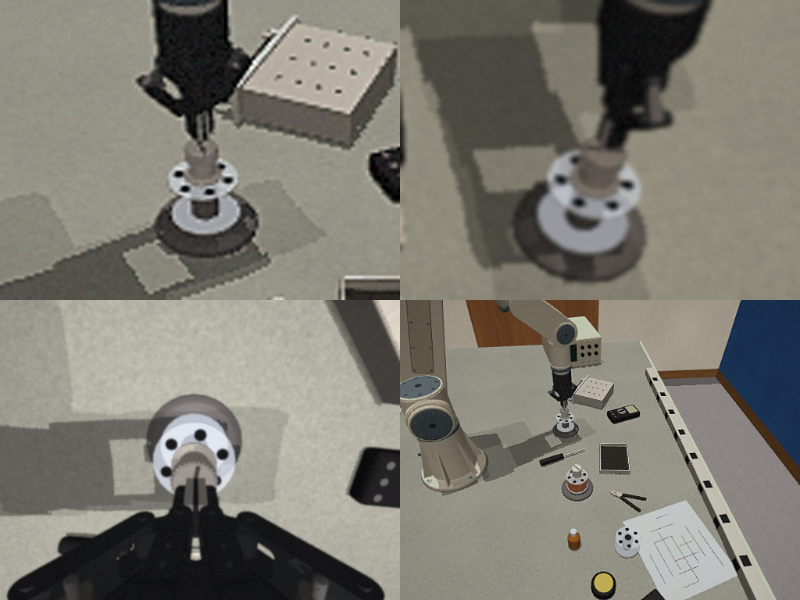

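```bash
python3 - <<'E'
from h import *
np.set_printoptions(precision=1,suppress=True)
s=r.sense();T=R.from_euler("xyz",s["tcp_rot"]);p=s["eef_pos"];print(s["clock"],p)
P=vision.camera_params("wrist");print("cam in tool",T.inv().apply(P["position"]-p), R.from_euler("xyz",P["rotation"]).inv().apply(T.as_matrix().T[2]) if 0 else "")
for n in("wrist","side","scene"):
    print(n,"tcp",np.array(proj(n,p)),"grasp",np.array(proj(n,p-19*T.as_matrix()[:,2])),"nuttop",np.array(proj(n,[455,188.2,117.5])),"nutbot",np.array(proj(n,[455,188.2,75.5])))
im=vision.grab_frame("wrist");o=[cv2.resize(im[200:384,150:350],(400,368),interpolation=2)]
for n in("side","scene"):
    i=vision.grab_frame(n);u,v=map(int,proj(n,[455,188,110]));print(n,u-25,v-35);o.append(cv2.resize(i[v-35:v+11,u-25:u+25],(400,368),interpolation=2))
cv2.imwrite("pics/m4.png",cv2.resize(np.hstack(o),(800,245))[:,:,::-1])
for f,a in zip(o,"ab"):pass
E
```

```text
4.225 [455.9 189.   90. ]
cam in tool [  77.6   -0.3 -179.3] 
wrist tcp [250.5 215.7] grasp [250.5 227.8] nuttop [248.9 234.6] nutbot [248.8 208.4]
side tcp [210.7 145.7] grasp [210.4 141.3] nuttop [210.  139.4] nutbot [210.7 149.2]
scene tcp [349.7 184. ] grasp [351.2 179.3] nuttop [351.6 176.9] nutbot [348.3 187.2]
side 185 106
scene 325 143
```

View pics/m4.png

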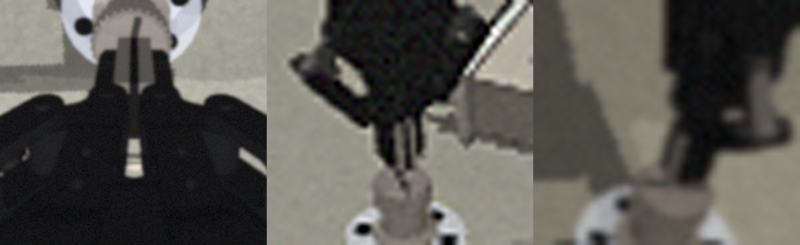

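The jaws are shut with the tips apparently on or near the nut's top, which disagrees with the reported height. I'll raise straight up and check the tips against the fixed cameras.

>>> move_arm(
  series="1 0 0 -.5 0 0 0;1 0 0 -.5 0 0 0;1 0 0 -.5 0 0 0;1 0 0 0 0 0 0",
)

```text
clock: 4.88
eef_pos: [455.2, 188.7, 151.1]
tcp_rot: [3.137, -0.001, 1.992]
contact_force: [0.8, 0.3, 1.3]
opening: 0.003
```

```bash
python3 - <<'E'
from h import *
np.set_printoptions(precision=3,suppress=True)
s=r.sense();p=s["eef_pos"];print(s["clock"],p,s["tcp_rot"],s["qpos"],s["opening"])
o=[]
for n,a in(("side",(0,-10)),("scene",(0,-10)),("wrist",(0,0))):
    i=vision.grab_frame(n);u,v=map(int,proj(n,[455,188,120]))
    if n=="wrist":u,v=250,240;w,h=100,120
    else: w,h=40,48;v-=12
    print(n,"crop0",u-w,v-h,"scale",266/(2*w),"tcp",np.array(proj(n,p)),"nuttop",np.array(proj(n,[455,188.2,117.5])))
    o.append(cv2.resize(i[v-h:v+h,u-w:u+w],(266,319),interpolation=2))
cv2.imwrite("pics/m5.png",np.hstack(o)[:,:,::-1])
E
```

```text
4.875 [455.189 188.665 151.085] [ 3.137 -0.001  1.992] [ 0.389  0.195  1.957  0.002  0.985 -0.034] 0.0025679114352476174
side crop0 169 78 scale 3.325 tcp [209.462 131.162] nuttop [210.008 139.408]
scene crop0 311 116 scale 3.325 tcp [354.648 168.158] nuttop [351.635 176.864]
wrist crop0 150 120 scale 1.33 tcp [252.809 216.865] nuttop [251.927 200.361]
```

View pics/m5.png

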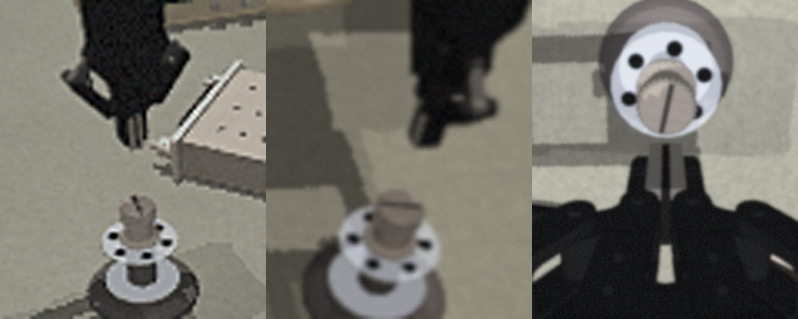

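```bash
python3 - <<'E'
from h import *
np.set_printoptions(precision=1,suppress=True)
t=tri([("side",210.2,121.6),("scene",360.3,159.6)]);print(t,proj("side",t),proj("scene",t))
t=tri([("side",209.6,139.7),("scene",(399-266)/3.325+311,116+203/3.325)]);print("nut",t)
s=r.sense();T=R.from_euler("xyz",s["tcp_rot"]);P=vision.camera_params("wrist")
print(T.inv().apply(P["position"]-s["eef_pos"]))
# nut top in wrist: crop (665,107)
for z in(60,75,90,117.5): print(z,onz("wrist",(665-532)/1.33+150,120+107/1.33,z,P))
E
```

```text
[459.  194.3 186.2] (np.float64(209.92209471660175), np.float64(121.2745090314071)) (np.float64(359.9093154087558), np.float64(160.0377287871957))
nut [454.1 187.2 116.3]
[  77.6   -0.3 -179.3]
60 [462.3 168.2  60. ]
75 [460.1 173.2  75. ]
90 [457.8 178.3  90. ]
117.5 [453.6 187.5 117.5]
```

The fixed and wrist cameras agree. The fingertips, shut, stand about 35–41 mm behind the reported TCP, so the jaws closed just above the nut. To grip the head I need a reported TCP z of about 50, not 88.

>>> move_arm(
  series="-1 0 0 0 .2 0 0;-1 0 0 0 0 0 0;-1 0 0 0 0 0 0;-1 0 0 0 0 0 0;-1 0 0 0 0 0 0;-1 0 0 .5 0 0 0;-1 0 0 .5 0 0 0;-1 0 0 .5 0 0 0;-1 0 0 .5 0 0 0;-1 0 0 .4 0 0 0;-1 0 0 0 0 0 0",
)

```text
clock: 6.4
eef_pos: [453.2, 188.0, 49.3]
tcp_rot: [-3.138, -0.001, 1.992]
contact_force: [0.3, -0.3, -0.6]
opening: 1.001
```

```bash
python3 to.py 454.8 188 50
```

```text
6.4 [ 0.389  0.349  2.033  0.002  0.763 -0.034] [453.234 187.981  49.293] [-3.138 -0.001  1.992] [ 0.299 -0.348 -0.554] [0.007 0.025 0.036] 1.000564026971265
tool units [-0.016  0.036 -0.018]
```

>>> move_arm(
  series="1 -.02 .04 0 0 0 0;1 0 0 0 0 0 0;1 0 0 0 0 0 0;1 0 0 0 0 0 0;1 0 0 0 0 0 0;1 0 0 0 0 0 0",
  grip_force=25,
)

```text
clock: 7.15
eef_pos: [456.2, 188.4, 51.2]
tcp_rot: [-3.141, -0.001, 1.992]
contact_force: [-0.6, 0.1, -1.9]
opening: 0.414
```

```bash
python3 to.py
```

```text
7.15 [ 0.388  0.348  2.028  0.002  0.767 -0.035] [456.19  188.357  51.235] [-3.141 -0.001  1.992] [-0.615  0.127 -1.856] [ 0.026 -0.002  0.049] 0.4139794262684297
```

It now grips the 36 mm head (opening 0.414). Next I'll feel the thread with small turns.

>>> move_arm(
  series="1 0 0 0 0 0 3;1 0 0 0 0 0 3",
)

```text
clock: 7.4
eef_pos: [455.9, 188.1, 51.1]
tcp_rot: [-3.14, -0.001, 1.885]
contact_force: [-0.8, -1.0, -0.2]
opening: 0.415
```

```bash
python3 to.py
```

```text
7.4 [0.387 0.348 2.029 0.002 0.767 0.072] [455.864 188.11   51.137] [-3.14  -0.001  1.885] [-0.815 -0.998 -0.165] [-0.008  0.122  0.036] 0.41474740218720346
```

>>> move_arm(
  series="1 0 0 0 0 0 2",
)

```text
clock: 7.52
eef_pos: [455.8, 188.1, 51.1]
tcp_rot: [-3.14, -0.001, 1.849]
contact_force: [0.2, -0.2, -0.5]
opening: 0.413
```

```bash
python3 to.py
```

```text
7.525 [0.387 0.348 2.029 0.002 0.767 0.108] [455.762 188.084  51.123] [-3.14  -0.001  1.849] [ 0.192 -0.153 -0.548] [-0.01   0.098  0.052] 0.41303314142330966
```

>>> move_arm(
  series="1 0 0 0 0 0 1.5",
)

```text
clock: 7.65
eef_pos: [455.8, 188.1, 51.1]
tcp_rot: [-3.139, -0.001, 1.821]
contact_force: [-0.2, 0.4, -0.5]
opening: 0.41
```

```bash
python3 to.py
```

```text
7.65 [0.387 0.348 2.029 0.002 0.767 0.136] [455.768 188.088  51.119] [-3.139 -0.001  1.821] [-0.168  0.443 -0.491] [-0.008  0.002  0.118] 0.4096366606730158
```

>>> move_arm(
  series="1 0 0 0 0 0 1.5",
)

```text
clock: 7.78
eef_pos: [455.8, 188.1, 51.1]
tcp_rot: [-3.14, -0.001, 1.794]
contact_force: [0.1, -1.0, -1.5]
opening: 0.417
```

```bash
python3 to.py
```

```text
7.775 [0.388 0.348 2.029 0.002 0.767 0.163] [455.798 188.092  51.129] [-3.14  -0.001  1.794] [ 0.063 -0.993 -1.467] [-0.055  0.032  0.089] 0.4169840797623678
```

>>> move_arm(
  series="1 0 0 0 0 0 1.5",
)

```text
clock: 7.9
eef_pos: [455.8, 188.1, 51.2]
tcp_rot: [-3.14, -0.001, 1.767]
contact_force: [-0.8, -0.5, -2.1]
opening: 0.414
```

```bash
python3 to.py
```

```text
7.9 [0.387 0.348 2.029 0.002 0.767 0.191] [455.839 188.091  51.159] [-3.14  -0.001  1.767] [-0.849 -0.542 -2.054] [-0.067  0.003  0.176] 0.414442045239208
```

>>> move_arm(
  series="1 0 0 0 0 0 1.5",
)

```text
clock: 8.02
eef_pos: [455.9, 188.1, 51.1]
tcp_rot: [-3.14, -0.001, 1.739]
contact_force: [-0.2, -0.2, -1.1]
opening: 0.416
```

```bash
python3 to.py
```

```text
8.025 [0.388 0.348 2.029 0.001 0.767 0.219] [455.865 188.095  51.142] [-3.14  -0.001  1.739] [-0.178 -0.188 -1.078] [-0.009  0.022  0.149] 0.4163306922521253
```

>>> move_arm(
  series="1 0 0 0 0 0 1.5",
)

```text
clock: 8.15
eef_pos: [455.9, 188.1, 51.2]
tcp_rot: [-3.14, -0.0, 1.711]
contact_force: [-0.5, -0.8, -0.9]
opening: 0.412
```

```bash
python3 to.py
```

```text
8.15 [0.388 0.348 2.029 0.001 0.767 0.246] [455.895 188.085  51.171] [-3.14  -0.     1.711] [-0.53  -0.84  -0.881] [-0.019  0.004  0.19 ] 0.4120425481893783
```

>>> move_arm(
  series="1 0 0 0 0 0 1.5",
)

```text
clock: 8.28
eef_pos: [455.9, 188.1, 51.2]
tcp_rot: [-3.14, -0.0, 1.683]
contact_force: [-0.2, -0.3, -0.2]
opening: 0.409
```

```bash
python3 to.py
```

```text
8.275 [0.388 0.348 2.028 0.001 0.767 0.274] [455.934 188.066  51.197] [-3.14  -0.     1.683] [-0.176 -0.307 -0.195] [-0.094  0.021  0.143] 0.40861114853395203
```

>>> move_arm(
  series="1 0 0 0 0 0 1.5",
)

```text
clock: 8.4
eef_pos: [455.9, 188.1, 51.2]
tcp_rot: [-3.14, -0.0, 1.655]
contact_force: [-0.9, -0.7, -0.4]
opening: 0.413
```

```bash
python3 to.py
```

```text
8.4 [0.388 0.348 2.028 0.001 0.767 0.302] [455.941 188.055  51.218] [-3.14  -0.     1.655] [-0.947 -0.722 -0.428] [-0.109  0.054  0.19 ] 0.41256430424165613
```

>>> move_arm(
  series="1 0 0 -.002 0 0 5;1 0 0 -.002 0 0 5;1 0 0 -.002 0 0 5;1 0 0 -.002 0 0 5;1 0 0 -.002 0 0 5",
)

```text
clock: 9.02
eef_pos: [456.3, 187.7, 51.7]
tcp_rot: [-3.141, 0.001, 1.201]
contact_force: [0.3, -0.9, -0.8]
opening: 0.415
```

```bash
python3 to.py; python3 look.py w6
```

```text
9.025 [0.387 0.347 2.028 0.    0.768 0.757] [456.292 187.703  51.651] [-3.141  0.001  1.201] [ 0.325 -0.914 -0.811] [-0.161  0.031  0.18 ] 0.4148242966300608
9.025 [0.387 0.347 2.028 0.    0.768 0.757] [456.292 187.703  51.651] [-3.141  0.001  1.201] [ 0.325 -0.914 -0.811] [-0.161  0.031  0.18 ]
{'fx': 281.50639982117707, 'fy': 281.50639982117707, 'cx': 250.10771748780232, 'cy': 187.76734703269588, 'k1': -0.016718877406621493, 'position': array([484.676, 260.033, 230.877]), 'rotation': array([-0.31 ,  0.001, -0.371])}
```

View pics/w6.png

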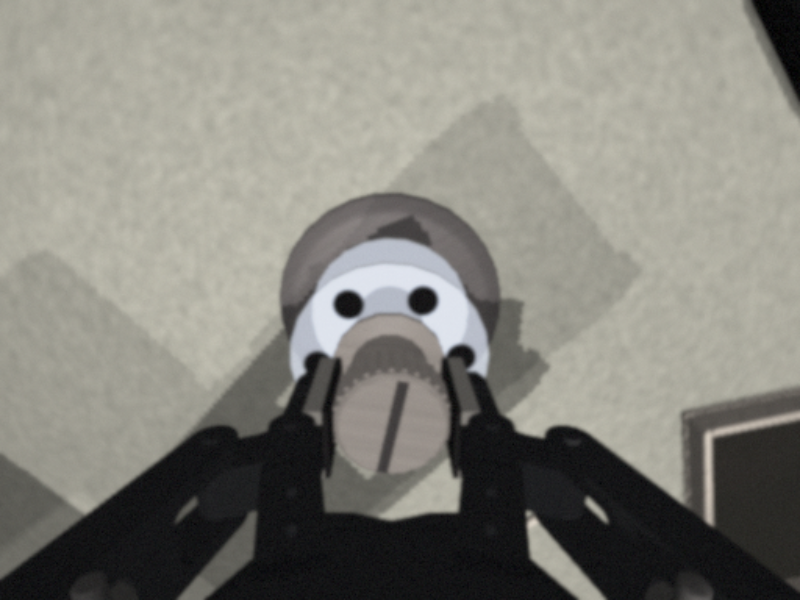

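The slot kept its angle relative to the jaws over 0.79 rad, with a steady torque of about 0.17 N m and a slight rise. So the thread loosens clockwise (left-handed) and the grip isn't slipping. I'll carry on, following the lift.

>>> move_arm(
  series="1 0 0 -.004 0 0 9;1 0 0 -.004 0 0 9;1 0 0 -.004 0 0 9;1 0 0 -.004 0 0 9;1 0 0 -.004 0 0 9;1 0 0 -.004 0 0 9;1 0 0 -.004 0 0 9;1 0 0 -.004 0 0 9",
)

```text
clock: 10.07
eef_pos: [456.0, 186.2, 52.9]
tcp_rot: [3.138, 0.002, -0.093]
contact_force: [-0.3, -1.5, -0.2]
opening: 0.417
```

```bash
python3 to.py
```

```text
10.075 [ 0.386  0.344  2.028 -0.003  0.772  2.052] [455.951 186.159  52.94 ] [ 3.138  0.002 -0.093] [-0.288 -1.471 -0.177] [-0.232  0.142  0.219] 0.4168519101045226
```

>>> move_arm(
  series="1 0 0 -.004 0 0 9;1 0 0 -.004 0 0 9;1 0 0 -.004 0 0 9",
)

```text
clock: 10.45
eef_pos: [455.4, 185.8, 53.4]
tcp_rot: [3.137, 0.001, -0.577]
contact_force: [-1.1, -0.1, 0.3]
opening: 0.409
```

```bash
python3 to.py
```

```text
10.45 [ 0.386  0.343  2.028 -0.003  0.774  2.536] [455.402 185.849  53.427] [ 3.137  0.001 -0.577] [-1.085 -0.062  0.302] [-0.079  0.174  0.152] 0.40945014166821536
```

>>> move_arm(
  series="1 0 0 -.004 0 0 9;1 0 0 -.004 0 0 7",
)

```text
clock: 10.7
eef_pos: [455.0, 185.8, 53.7]
tcp_rot: [3.136, -0.0, -0.865]
contact_force: [-1.0, 0.0, -1.2]
opening: 0.409
```

```bash
python3 to.py
```

```text
10.7 [ 0.386  0.343  2.028 -0.003  0.776  2.824] [454.998 185.82   53.736] [ 3.136 -0.    -0.865] [-1.03   0.043 -1.177] [-0.002  0.104  0.185] 0.4093027468834117
```

>>> move_arm(
  series="1 0 0 -.003 0 0 5;1 0 0 0 0 0 2",
)

```text
clock: 10.95
eef_pos: [454.7, 185.9, 53.8]
tcp_rot: [3.136, -0.001, -0.991]
contact_force: [0.7, 0.0, -0.3]
opening: 0.412
```

```bash
python3 to.py; python3 look.py w7
```

```text
10.95 [ 0.386  0.342  2.028 -0.003  0.776  2.95 ] [454.749 185.852  53.836] [ 3.136 -0.001 -0.991] [ 0.731  0.025 -0.343] [-0.122  0.088  0.126] 0.4116436679154961
10.95 [ 0.386  0.342  2.028 -0.003  0.776  2.95 ] [454.749 185.852  53.836] [ 3.136 -0.001 -0.991] [ 0.731  0.025 -0.343] [-0.122  0.088  0.126]
{'fx': 281.50639982117707, 'fy': 281.50639982117707, 'cx': 250.10771748780232, 'cy': 187.76734703269588, 'k1': -0.016718877406621493, 'position': array([498.192, 120.815, 233.177]), 'rotation': array([-0.309, -0.005, -2.562])}
```

View pics/w7.png

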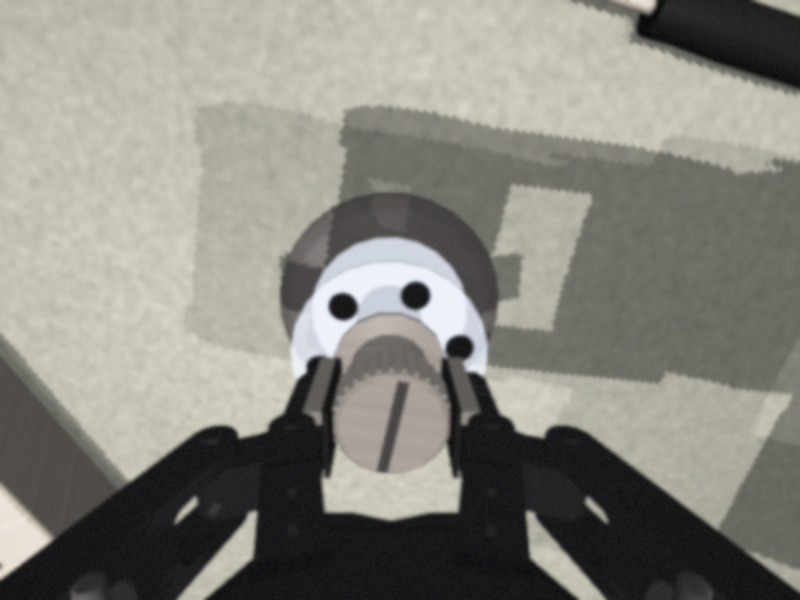

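There's still no slip, but about 0.13 N m remains and the last joint is nearly at its limit. I'll regrip and turn further before lifting.

>>> move_arm(
  series="-.4 0 0 0 0 0 0;-.4 0 0 0 0 0 0;-.4 0 0 0 0 0 0;-.4 0 0 0 0 0 0;-.4 0 0 0 0 0 -10;-.4 0 0 0 0 0 -10;-.4 0 0 0 0 0 -10;-.4 0 0 0 0 0 -10;-.4 0 0 0 0 0 -10;-.4 0 0 0 0 0 -10;-.4 0 0 0 0 0 -10;-.4 0 0 0 0 0 -10;-.4 0 0 0 0 0 0;1 0 0 0 0 0 0;1 0 0 0 0 0 0;1 0 0 0 0 0 0;1 0 0 0 0 0 0;1 0 0 0 0 0 0",
  grip_force=25,
)

```text
clock: 13.25
eef_pos: [455.6, 186.3, 54.3]
tcp_rot: [3.14, 0.004, 0.443]
contact_force: [-0.8, -0.1, 1.4]
opening: 0.414
```

```bash
python3 to.py
```

```text
13.25 [ 0.386  0.342  2.027 -0.002  0.776  1.515] [455.573 186.291  54.338] [3.14  0.004 0.443] [-0.805 -0.122  1.386] [-0.031  0.05   0.026] 0.4138833825687432
```

>>> move_arm(
  series="1 0 0 -.002 0 0 7;1 0 0 -.004 0 0 8;1 0 0 -.004 0 0 8",
)

```text
clock: 13.62
eef_pos: [455.3, 185.9, 54.6]
tcp_rot: [3.138, 0.003, 0.031]
contact_force: [-0.5, -0.0, 0.6]
opening: 0.412
```

```bash
python3 to.py
```

```text
13.625 [ 0.386  0.341  2.027 -0.003  0.777  1.928] [455.253 185.947  54.585] [3.138 0.003 0.031] [-0.45  -0.019  0.559] [-0.042  0.104  0.154] 0.4119280900849082
```

>>> move_arm(
  series="1 0 0 -.004 0 0 8;1 0 0 -.004 0 0 8;1 0 0 0 0 0 0",
)

```text
clock: 14.0
eef_pos: [454.9, 185.9, 54.9]
tcp_rot: [3.137, 0.003, -0.257]
contact_force: [-0.6, -0.3, 1.3]
opening: 0.407
```

```bash
python3 to.py
```

```text
14.0 [ 0.386  0.341  2.027 -0.003  0.778  2.216] [454.868 185.882  54.869] [ 3.137  0.003 -0.257] [-0.62  -0.347  1.338] [0.023 0.16  0.19 ] 0.4073383808396617
```

By turn count it should be free (about 3.4 rad), yet the torque persists. I'll test with a gentle 1 mm lift and watch the force.

>>> move_arm(
  series="1 0 0 -.025 0 0 0",
)

```text
clock: 14.12
eef_pos: [454.6, 185.9, 55.5]
tcp_rot: [3.137, 0.003, -0.254]
contact_force: [1.8, 2.1, -12.0]
opening: 0.417
```

>>> move_arm(
  series="1 0 0 -.025 0 0 0",
)

```text
clock: 14.25
eef_pos: [454.4, 185.8, 55.8]
tcp_rot: [3.137, 0.004, -0.252]
contact_force: [2.9, 1.8, -15.0]
opening: 0.415
```

```bash
python3 to.py
```

```text
14.25 [ 0.387  0.339  2.027 -0.003  0.781  2.211] [454.421 185.809  55.796] [ 3.137  0.004 -0.252] [  2.855   1.807 -15.023] [ 0.363 -0.688  0.153] 0.4152531097030647
```

The nut is still held at 15 N, so I'll relieve the pull and keep turning. The thread allows up to 5.5 rad.

>>> move_arm(
  series="1 0 0 .02 0 0 0;1 0 0 -.003 0 0 8;1 0 0 -.003 0 0 8;1 0 0 -.003 0 0 8;1 0 0 -.003 0 0 8;1 0 0 -.003 0 0 6;1 0 0 0 0 0 0",
)

```text
clock: 15.12
eef_pos: [454.0, 186.2, 56.1]
tcp_rot: [3.135, 0.001, -0.93]
contact_force: [1.1, 1.4, -5.2]
opening: 0.412
```

```bash
python3 to.py;python3 look.py w8
```

```text
15.125 [ 0.387  0.339  2.027 -0.002  0.783  2.889] [454.046 186.163  56.124] [ 3.135  0.001 -0.93 ] [ 1.051  1.386 -5.236] [ 0.239 -0.174  0.109] 0.4124697655291306
15.125 [ 0.387  0.339  2.027 -0.002  0.783  2.889] [454.046 186.163  56.124] [ 3.135  0.001 -0.93 ] [ 1.051  1.386 -5.236] [ 0.239 -0.174  0.109]
{'fx': 281.50639982117707, 'fy': 281.50639982117707, 'cx': 250.10771748780232, 'cy': 187.76734703269588, 'k1': -0.016718877406621493, 'position': array([501.645, 123.834, 235.352]), 'rotation': array([-0.31 , -0.007, -2.501])}
```

View pics/w8.png

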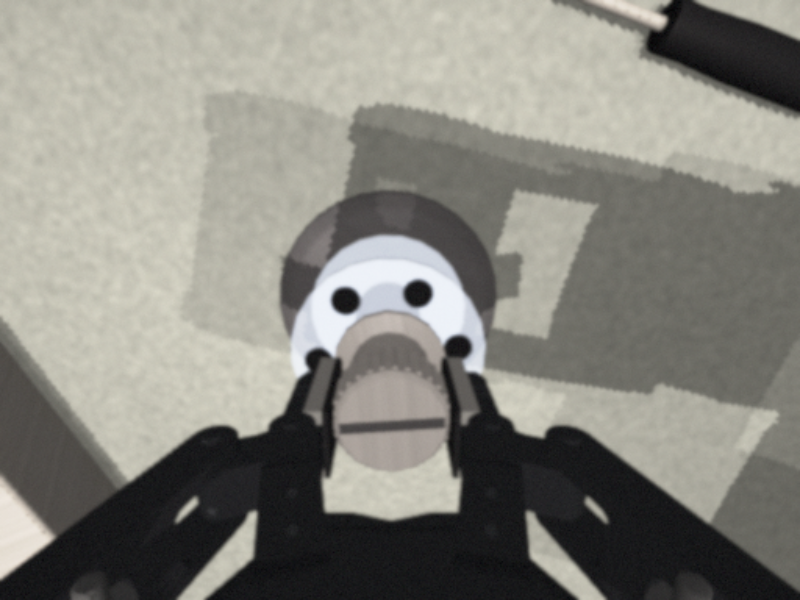

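The slot turned about 76–82° relative to the jaws, as the regrip should give. The nut has therefore really turned about 4.2 rad. Gentle lift test again.

>>> move_arm(
  series="1 0 0 -.03 0 0 0;1 0 0 -.03 0 0 0",
)

```text
clock: 15.42
eef_pos: [453.6, 185.9, 57.6]
tcp_rot: [3.134, 0.001, -0.925]
contact_force: [3.0, 1.1, -16.7]
opening: 0.412
```

```bash
python3 to.py
```

```text
15.425 [ 0.387  0.336  2.026 -0.002  0.787  2.884] [453.585 185.931  57.64 ] [ 3.134  0.001 -0.925] [  2.984   1.122 -16.707] [ 0.349 -0.582  0.176] 0.4124659791346107
```

```bash
python3 - <<'E'
from h import *
np.set_printoptions(precision=1,suppress=True)
base=vision.camera_params("wrist")
s=r.sense();cv2.imwrite("pics/w9.png",cv2.resize(vision.grab_frame("wrist")[:,:,::-1],(800,600)))
poses={"w6":([484.676,260.033,230.877],[-.31,.001,-.371]),"w7":([498.192,120.815,233.177],[-.309,-.005,-2.562]),"w8":([501.645,123.834,235.352],[-.31,-.007,-2.501]),"w9":(base["position"],base["rotation"])}
c=np.array([455,187.7])
for n,(p,q) in poses.items():
    P=dict(base,position=np.array(p),rotation=np.array(q))
    im=cv2.GaussianBlur(cv2.imread(f"pics/{n}.png"),(5,5),0).astype(int)
    print(n,p[2])
    # colour difference grey nut (pinkish) vs background (greenish): R-G
    rg=im[...,2]-im[...,1]
    m=(rg>4).astype(np.uint8); m[:310]=0;m[490:]=0;m[:,:325]=0;m[:,460:]=0
    y,x=np.nonzero(m);print(" mask x",np.percentile(x,[.5,99.5]),"y",np.percentile(y,[.5,99.5]))
    for L in(0,2,4,6):
        t=np.linspace(0,2*np.pi,72);a=np.array([proj("wrist",[c[0]+18*np.cos(k),c[1]+18*np.sin(k),117.5+L],P) for k in t])/.64
        print("  lift",L,"x",a[:,0].min(),a[:,0].max(),"y",a[:,1].min(),a[:,1].max())
E
```

```text
w6 230.877
 mask x [335. 447.] y [317. 470.]
  lift 0 x 326.4061106596751 446.39120334897143 y 372.476340606795 475.4474658545618
  lift 2 x 325.4611601161932 447.1945459856819 y 375.83864642863614 479.95733793167466
  lift 4 x 324.4884689011812 448.02147122183385 y 379.3049774757284 484.59379689135824
  lift 6 x 323.4868070734706 448.8730246947516 y 382.88021428896997 489.36219127811836
w7 233.177
 mask x [335. 447.] y [317. 470.]
  lift 0 x 328.3992865381125 446.0451704916939 y 373.5983567748054 474.6610358836561
  lift 2 x 327.53923656117695 446.86698811069414 y 376.902365297129 479.0713296849448
  lift 4 x 326.6543903224954 447.7153375320185 y 380.30649846784905 483.6031395707285
  lift 6 x 325.7436682517279 448.58852422579224 y 383.81535591013704 488.2615046803387
w8 235.352
 mask x [335. 447.] y [315. 468.]
  lift 0 x 327.58448739650225 443.6034665628008 y 368.08497136806966 468.1449798897589
  lift 2 x 326.73926226266815 444.39250534553435 y 371.26469715201466 472.41243033414656
  lift 4 x 325.8700451771162 445.203925677896 y 374.5393212194501 476.7958519873386
  lift 6 x 324.97580771245487 446.0386864051864 y 377.91313701718457 481.2999894679466
w9 236.83462256627485
 mask x [335. 447.] y [315. 468.]
  lift 0 x 326.92161077796175 441.77484854030257 y 365.54705528317334 464.825501503465
  lift 2 x 326.07983803370007 442.53456045757883 y 368.6569695941835 469.00812862913295
  lift 4 x 325.2144075747403 443.3155992093843 y 371.8587027246103 473.303325944162
  lift 6 x 324.3243152874539 444.1188690388474 y 375.15636400403247 477.7156549947816
```

The image analysis shows the nut rose with the jaws in this last lift (1.5 mm without turning), so it may be free but dragging. I'll see whether the force relaxes.

>>> move_arm(
  series="1 0 0 0 0 0 0;1 0 0 0 0 0 0",
)

```text
clock: 15.72
eef_pos: [453.6, 185.9, 57.7]
tcp_rot: [3.134, 0.001, -0.924]
contact_force: [2.3, 1.4, -12.0]
opening: 0.412
```

>>> move_arm(
  series="1 0 0 -.02 0 0 0;1 0 0 0 0 0 0",
)

```text
clock: 15.98
eef_pos: [453.3, 185.7, 58.4]
tcp_rot: [3.133, 0.001, -0.924]
contact_force: [2.4, 1.8, -11.9]
opening: 0.413
```

```bash
python3 to.py
```

```text
15.975 [ 0.387  0.335  2.026 -0.002  0.79   2.883] [453.347 185.739  58.418] [ 3.133  0.001 -0.924] [  2.379   1.827 -11.903] [ 0.266 -0.433  0.131] 0.4134783429319007
```

>>> move_arm(
  series="1 0 0 -.025 0 0 0;1 0 0 -.025 0 0 0;1 0 0 0 0 0 0",
)

```text
clock: 16.35
eef_pos: [453.0, 185.5, 60.3]
tcp_rot: [3.132, 0.001, -0.924]
contact_force: [1.9, 1.7, -12.0]
opening: 0.41
```

```bash
python3 to.py; python3 - <<'E'
from h import *
cv2.imwrite("pics/w10.png",cv2.resize(vision.grab_frame("wrist")[:,:,::-1],(800,600)))
g=lambda n:cv2.imread(f"pics/{n}.png",0).astype(np.float32)
a,b,c=g("w8"),g("w9"),g("w10")
for nm,(y0,y1,x0,x1) in {"nut":(385,465,345,440),"reel":(270,310,320,460)}.items():
    for q,i in(("w9",b),("w10",c)):
        t=a[y0:y1,x0:x1];m=cv2.matchTemplate(i[y0-20:y1+20,x0-20:x1+20],t,cv2.TM_CCOEFF_NORMED);k=cv2.minMaxLoc(m);print(nm,q,k[3][0]-20,k[3][1]-20,round(k[1],3))
E
```

```text
16.35 [ 0.387  0.331  2.025 -0.002  0.795  2.883] [453.003 185.452  60.332] [ 3.132  0.001 -0.924] [  1.93    1.743 -11.989] [ 0.203 -0.406  0.148] 0.4096253605217881
nut w9 0 0 0.999
nut w10 0 0 0.998
reel w9 -1 -1 0.998
reel w10 -3 -3 0.988
```

The nut moves rigidly with the jaws (0 px shift) while the reel recedes, so it's free and sliding off the stud with about 12 N drag. I'll recentre slightly and keep lifting gently.

>>> move_arm(
  series="1 0 -.02 0 .3 0 0;1 0 0 -.04 .2 0 0;1 0 0 -.05 0 0 0;1 0 0 -.05 0 0 0;1 0 0 0 0 0 0",
)

```text
clock: 17.02
eef_pos: [452.6, 185.2, 66.1]
tcp_rot: [3.139, 0.001, -0.924]
contact_force: [1.7, -0.1, -11.0]
opening: 0.409
```

```bash
python3 to.py
```

```text
17.025 [0.385 0.318 2.027 0.001 0.799 2.879] [452.63  185.23   66.123] [ 3.139  0.001 -0.924] [  1.703  -0.057 -11.007] [-0.086 -0.208  0.143] 0.4094845715443617
```

>>> move_arm(
  series="1 .03 0 -.04 0 0 0;1 0 0 -.05 0 0 0;1 0 0 -.05 0 0 0;1 0 0 -.05 0 0 0;1 0 0 -.05 0 0 0;1 0 0 0 0 0 0",
)

```text
clock: 17.77
eef_pos: [454.3, 185.1, 78.0]
tcp_rot: [-3.141, 0.001, -0.925]
contact_force: [-0.1, 0.1, -1.5]
opening: 0.408
```

```bash
python3 to.py
```

```text
17.775 [0.383 0.3   2.018 0.002 0.824 2.877] [454.297 185.112  77.96 ] [-3.141  0.001 -0.925] [-0.074  0.147 -1.526] [-0.046 -0.017 -0.021] 0.4078699083854145
```

The nut is free (−1.5 N, its own weight). Lift and carry it to the tray.

>>> move_arm(
  series="1 0 0 -.3 0 0 0;1 0 0 -.6 0 0 0;1 0 0 -.6 0 0 0;1 .4 -.04 0 0 0 0;1 .8 -.08 0 0 0 0;1 .8 -.08 0 0 0 0;1 .8 -.08 0 0 0 0;1 .8 -.08 0 0 0 0;1 .8 -.08 0 0 0 0;1 .8 -.08 0 0 0 0;1 .8 -.08 0 0 0 0;1 .4 -.04 0 0 0 0;1 0 0 0 0 0 0;1 0 0 0 0 0 0",
  grip_force=35,
)

```text
clock: 19.52
eef_pos: [638.8, -16.8, 139.9]
tcp_rot: [-3.138, -0.001, -0.925]
contact_force: [-0.8, 0.4, -2.3]
opening: 0.413
```

```bash
python3 to.py 648 -29 100; python3 look.py w11
```

```text
19.525 [-0.029  0.425  1.654  0.002  1.059  2.466] [638.757 -16.76  139.933] [-3.138 -0.001 -0.925] [-0.816  0.415 -2.341] [ 0.013 -0.011 -0.058] 0.41267743291871795
tool units [0.382 0.004 0.999]
19.525 [-0.029  0.425  1.654  0.002  1.059  2.466] [638.757 -16.76  139.933] [-3.138 -0.001 -0.925] [-0.816  0.415 -2.341] [ 0.013 -0.011 -0.058]
{'fx': 281.50639982117707, 'fy': 281.50639982117707, 'cx': 250.10771748780232, 'cy': 187.76734703269588, 'k1': -0.016718877406621493, 'position': array([684.897, -79.779, 319.29 ]), 'rotation': array([-0.308,  0.004, -2.497])}
```

View pics/w11.png

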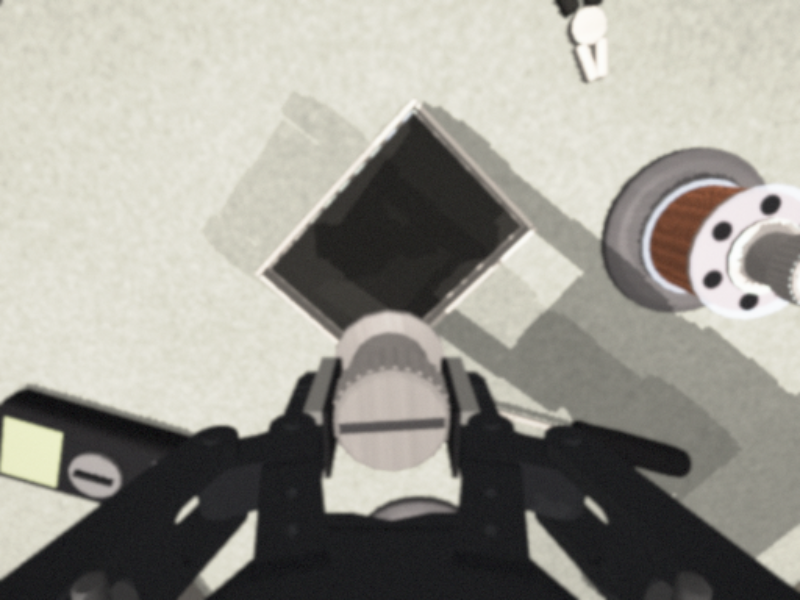

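The nut hangs between the jaws. Tray rim corners show at (418,103), (531,228) and (262,272), and the full stand is well to the right.

```bash
python3 - <<'E'
from h import *
import pickle
P=pickle.load(open("P.pkl","rb"));a=[onz("wrist",u*.64,v*.64,22,P) for u,v in((531,228),(262,272),(418,103))]
print(a,(a[0]+a[1])/2)
E
python3 to.py 648 -32 20
```

```text
[array([581.10414349, -97.80659757,  22.        ]), array([710.46590809,  38.34237812,  22.        ]), array([ 690.50224445, -113.45625669,   22.        ])] [645.78502579 -29.73210972  22.        ]
19.575 [-0.029  0.425  1.654  0.002  1.058  2.466] [638.747 -16.634 139.984] [-3.137 -0.001 -0.925] [ 0.255  0.213 -1.73 ] [-0.015  0.037  0.031] 0.4104538347007828
tool units [0.442 0.059 3.   ]
```

>>> move_arm(
  series="1 .43 .05 0 -.25 0 0;1 0 0 .5 0 0 0;1 0 0 .6 0 0 0;1 0 0 .6 0 0 0;1 0 0 .6 0 0 0;1 0 0 .5 0 0 0;1 0 0 .4 0 0 0;1 0 0 .2 0 0 0;1 0 0 0 0 0 0",
)

```text
clock: 20.7
eef_pos: [644.2, -30.4, -7.2]
tcp_rot: [3.138, 0.002, -0.923]
contact_force: [0.6, 0.0, -1.8]
opening: 0.408
```

```bash
python3 to.py 648 -31 -20
```

```text
20.7 [-0.049  0.619  1.715 -0.001  0.812  2.445] [644.186 -30.42   -7.183] [ 3.138  0.002 -0.923] [ 0.64   0.017 -1.845] [ 0.02   0.024 -0.029] 0.4084006053155799
tool units [ 0.07  -0.068  0.32 ]
```

Position is good. Now lower slowly until the flange touches.

>>> move_arm(
  series="1 0 0 .12 .2 0 0;1 0 0 .06 0 0 0;1 0 0 .04 0 0 0;1 0 0 0 0 0 0",
)

```text
clock: 21.2
eef_pos: [645.7, -30.5, -14.6]
tcp_rot: [-3.139, -0.0, -0.923]
contact_force: [0.6, 0.8, -0.9]
opening: 0.403
```

>>> move_arm(
  series="1 0 0 .03 0 0 0;1 0 0 .03 0 0 0",
)

```text
clock: 21.45
eef_pos: [646.1, -30.5, -16.6]
tcp_rot: [-3.138, -0.001, -0.923]
contact_force: [0.0, -0.5, -1.9]
opening: 0.409
```

>>> move_arm(
  series="1 0 0 .03 0 0 0;1 0 0 0 0 0 0",
)

```text
clock: 21.7
eef_pos: [646.0, -30.5, -18.0]
tcp_rot: [-3.139, -0.0, -0.923]
contact_force: [1.0, 0.1, -2.2]
opening: 0.408
```

>>> move_arm(
  series="1 0 0 .025 0 0 0;1 0 0 .02 0 0 0",
)

```text
clock: 21.95
eef_pos: [646.3, -30.6, -19.4]
tcp_rot: [-3.138, -0.001, -0.923]
contact_force: [-1.6, -0.0, 7.6]
opening: 0.411
```

>>> move_arm(
  series="1 0 0 .025 0 0 0",
)

```text
clock: 22.08
eef_pos: [646.4, -30.6, -19.5]
tcp_rot: [-3.138, -0.001, -0.923]
contact_force: [-4.4, 0.7, 13.5]
opening: 0.411
```

>>> move_arm(
  series="1 0 0 .02 0 0 0",
)

```text
clock: 22.2
eef_pos: [646.4, -30.6, -19.5]
tcp_rot: [-3.139, -0.001, -0.923]
contact_force: [-2.8, -0.5, 8.3]
opening: 0.41
```

>>> move_arm(
  series="1 0 0 .02 0 0 0",
)

```text
clock: 22.32
eef_pos: [646.4, -30.6, -19.5]
tcp_rot: [-3.139, -0.001, -0.923]
contact_force: [-1.6, 0.1, 7.4]
opening: 0.405
```

Contact at z −19.5, as expected. Release and retreat straight up.

>>> move_arm(
  series="-.4 0 0 0 0 0 0;-.4 0 0 0 0 0 0;-.4 0 0 0 0 0 0;-.4 0 0 0 0 0 0;-.4 0 0 0 0 0 0;-.4 0 0 -.3 0 0 0;-.4 0 0 -.6 0 0 0;-.4 0 0 -.8 0 0 0;-.4 0 0 -.8 0 0 0;-.4 0 0 -.8 0 0 0;-.4 -.8 0 -.6 0 0 0;-.4 -.8 0 0 0 0 0;-.4 -.8 0 0 0 0 0;-.4 0 0 0 0 0 0;-.4 0 0 0 0 0 0",
)

```text
clock: 24.2
eef_pos: [588.8, 47.3, 149.8]
tcp_rot: [-3.132, -0.005, -0.923]
contact_force: [0.4, -0.3, -0.5]
opening: 0.696
```

```bash
python3 to.py; python3 - <<'E'
from h import *
w=vision.grab_frame("wrist");s=vision.grab_frame("side");c=vision.grab_frame("scene")
f=lambda i,n,p,k:(lambda u,v:cv2.resize(i[v-int(.75*k):v+int(.75*k),u-k:u+k],(400,300),interpolation=2))(*map(int,proj(n,p)))
o=np.vstack([np.hstack([cv2.resize(w,(400,300)),cv2.resize(c,(400,300))]),np.hstack([f(s,"side",[646,-30,20],36),cv2.resize(s,(400,300))])])
cv2.imwrite("pics/end.png",o[:,:,::-1])
E
```

```text
24.2 [0.077 0.339 1.76  0.001 1.031 2.571] [588.773  47.3   149.77 ] [-3.132 -0.005 -0.923] [ 0.404 -0.295 -0.482] [ 0.047 -0.005  0.009] 0.6961791208857754
```

View pics/end.png

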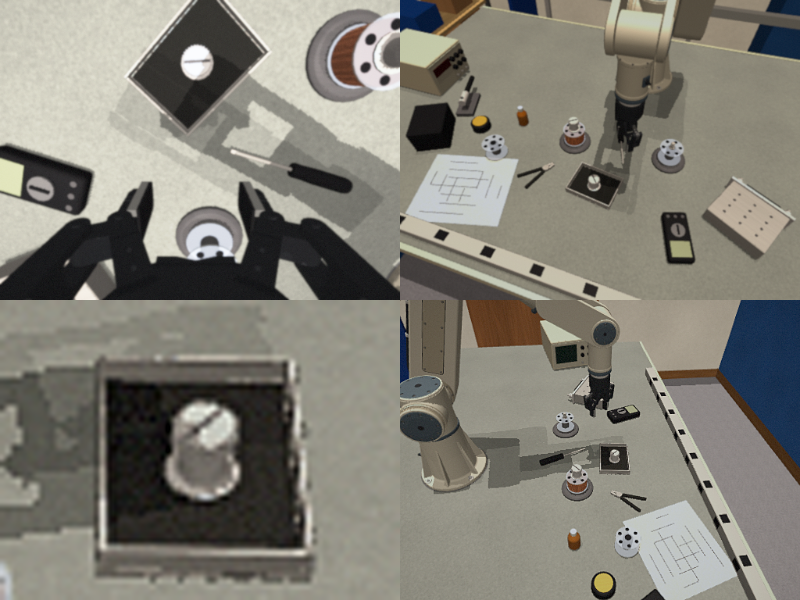

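The nut stands upright on its flange near the middle of the tray: (197,62) in the wrist panel, (205,450) in the side crop. The empty stand has no nut, nothing else has moved, and the gripper is clear.

```bash
python3 -c "
from rig import r
print(r.sign_off())"
```

```text
the job is handed in; nothing more can be done
None
```

The nut from the empty reel is off and standing upright on its flange near the middle of the parts tray. I handed the job in at about 24 s. The last pictures show the empty stand without its nut, the full reel and the bystanders where they were, and the gripper open and clear.

- **Thread direction:** it loosens clockwise (left-hand). Turning ran at a steady 0.15–0.19 N m, with one reading of 0.22, well under the 0.48 N m limit. The slot turned with the jaws, so the grip wasn't slipping.
- **First grip missed:** the fingertips really stand about 35–41 mm behind the reported TCP, so the jaws closed just above the nut. They may have brushed its top. I gripped 37 mm lower after that.
- **Thread release unclear:** torque and drag stayed past the expected 2.2–2.8 rad. My first lift test, at about 3.4 rad by my count, met 15 N, so I eased off, turned to about 4.2 rad and lifted again. The nut then rose with 11–17 N of drag, below the 30 N pull named in the task. I don't know what caused the drag.
- **Last force checks:** −1.5 N once off the stud, about the nut's weight. Touchdown in the tray peaked at 13.5 N, and the force was near 0 N after release.

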